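# Load a strap into the drill jig

## Task

The loose steel strap on the bed of the drill jig is ready for its second hole. With the fingertips only, push it flat against the jig's long fence, then slide it along, keeping it against the fence all the way, in under the drill bush until it is fully home in the corner against the end stop, and last swing the latch arm all the way round so that it lies close behind the strap. Never grip the strap or lift it off the bed, and leave the other things lying about where they are.

Things in the scene. Friction and masses are not known exactly. Their poses are not given: they have to be found in the camera images.
- jig: drill jig bolted to the bench: dark steel base plate 170 (x) x 280 (y) x 12 mm; its top, the bed, is at z = 12 mm. Origin: centre of its underside, z up. An aluminium fence runs along y over the whole far side: inner face at x = 60 mm, 25 mm thick, top z = 28 mm. Bolt heads, top z = 20 mm, at (-68, +-122) mm; dowels, 6 mm across, top z = 22 mm, at (-4, 51) and (-58, 40) mm stop the latch.
- corner (a point): inner corner of the jig at bed level: (60, 118, 12) mm in the jig's frame, axes as the jig's. Here the fence meets the end stop, whose inner face is at jig y = 118 mm (x = 0 to 60, top z = 28 mm). A strap that is fully home has its origin 20 mm short of this point in x and 35 mm in y, that is at jig (40, 83, 12) mm, and its rear end face at jig y = 48 mm; bed behind and beside that end is open.
- bush (a point): top centre of the round steel drill bush, 25 mm across, at jig (40, 99, 44) mm. It sits in the aluminium bush plate that bridges the corner pocket: jig x = 2 to 83, y = 82 to 116, z = 28 to 38 mm (6 mm clear above a strap). The plate's near leg, jig x = 2 to 17.5, y = 79 to 118 mm, round at its front, leaves 42.5 mm to the fence for the 40 mm strap.
- strap: the work: flat bright steel strap 40 (x) x 70 (y) x 10 mm, 0.15 to 0.28 kg, loose on the jig's bed, 85 to 170 mm short of home along y, about 10 to 28 mm off the fence, turned up to 0.25 rad. One 10 mm hole near its rear end (19 mm to -y of the middle); its +y end goes into the pocket first. Origin: centre of its underside; y along its length, z up.
- latch (a joint): angle of the jig's latch arm, hinged about an upright axis at point pivot. 0 = closed (end of travel): the arm points along the jig's +x and lies 0.4 mm behind a strap that is home. It opens clockwise seen from above, to 2.75 rad: at angle a the arm points along (cos a, -sin a) in the jig's frame. Starts at 2.1 to 2.6 rad (pointing to the robot); stays where left, friction 0.04 N m.
- pivot (a point): hinge axis of the latch at bed level, jig (-30, 38.6, 12) mm, axes as the jig's; screw head 27 mm above the bench. The arm is a bright steel bar 18 mm wide, reaching 75 mm from the axis to its round nose, from z = 13.5 to 21.5 mm in the jig's frame. To close, it sweeps counter-clockwise over the open bed: first towards the jig's -y, then +x, then +y.
- latch_knob (a point): middle of the black upright knob on the latch arm: 56 mm from the hinge axis, 13 mm across, rising from the bar at z = 21.5 to 48 mm in the jig's frame; this point is at z = 34.5 mm.
- done_a: finished strap, same size as the work but with two holes, lying on the bench at the jig's -y end; leave it. Origin: centre of its underside.
- done_b: second finished strap with two holes, next to it; leave it. Origin: centre of its underside.
- bolt: short hexagon bolt with nut, 18 x 56 x 16 mm, lying on the near +y part of the jig's bed; leave it.
- lube: upright orange spray can, 54 mm across, 174 mm high, on the bench beyond the jig's +y end; leave it. Origin: centre of its base.
- spanner: open-ended spanner, 37 x 202 x 6 mm, on the bench between robot and jig; leave it.
- pencil: green pencil, 112 mm long, 7 mm thick, on the bench by the jig's +y end; leave it.
- pliers: pliers with red handles, 61 x 178 x 12 mm, on the bench by the jig's near -y corner; leave them.
Things that resemble listed ones, but are neither listed nor needed, are in the scene too. Leave any red look-alike of the strap alone.

How it is judged:
By the outcome, as a careful person would: the job done as asked, in the order asked, and still so for the second after the job is handed in, with the robot touching nothing.
It also fails if it takes over 58 s, if anything falls off the work surface, if the arm or the gripper's body presses on something with over 40 N, if the wrist force passes 120 N, or if a joint passes its speed limit or range.

## Robot

A 6-joint arm with a two-finger parallel gripper is mounted at the origin on a cart in front of the work surface, level with it; the furniture and walls round the work are solid. World frame = base frame: x ahead of the robot, y to its left, z up, the work surface at z = 0. Lengths are in m, angles in degrees, forces in N, time in s.
With the tool pointing down it reaches from about 0.4 to 0.825 m from the base axis. Payload 7 kg.
Tool frame: the origin (TCP) lies midway between the tips of the shut fingers; the grasp point (between the pads) lies 19 mm behind it; z points along the fingers, y is the line along which they close (so a half turn about z gives the same grasp; the last joint's range is limited). The gripper opens to 88 mm and grips with 3 to 60 N. Pads are 19 mm wide; open, the fingers measure 130 mm over their backs; the gripper's body (78 mm by 193 mm) begins 47 mm behind the grasp point.
Start: joints at [80.564, 20.546, 0.682, 0, -70.136, -16.507], TCP at [0.295, 0.607, 0.227] pointing down, gripper open.
Joint ranges: [-176.03, 176.03], [-82.01, 121.73], [-58.28, 71.71], [-173.87, 95.51], [-174.79, -0.11], [-173.66, 173.66]. Speed limits (degrees/s): [136.94, 136.94, 172.46, 180, 180, 180].

## Interface

Orientations are given as [roll, pitch, yaw] about the fixed x, y, z axes, in that order (R = Rz(yaw) Ry(pitch) Rx(roll)).
In Python, from plant import ctrl gives the robot as it stands. The module is installed in compiled form; this text tells all that it offers.
- The arm moves only by the tool send_rows, never from a script. Its argument "plan" is a list that holds one entry, the list of rows, each a list of 6 numbers: the shift along the tool's x, y, z in cm, then the turn, a rotation vector about the tool's x, y, z in degrees. A call has 1 to 8 rows; each row is the pose to reach, as a shift and turn from the pose commanded when the call began, along the tool's axes at that moment; what a row does not reach only later rows make up. A row lasts 1/12 s, in which the tool goes at most 41.7 mm and 7.16 degrees, less where a joint would pass 70% of its speed; a pose out of reach is approached as far as the arm can. A call with a gripper value outside its range is refused whole. "fingers" is the opening, from 0 (shut) to 1 (fully open), set as the call begins (left out, the last holds). The fingers move at their own pace and stop on an object; the grip force is fixed at half the most. Time passes only in rows, so rows that repeat a pose let the fingers close. It gives the time, the measured TCP pose, the force, the opening and the grip force at its end, in the units of the state.
- ctrl.get_obs(): the state, without advancing time (a new reading comes with each control period).
- ctrl.snapshot(name): name is "scene" or "top"; returns a dict with "img" (384x512x3 uint8, red, green, blue), "K" (3x3 intrinsics, pixels), "pose" (4x4, takes a point from camera to world coordinates). Camera axes: x right, y down, z forward; pixel columns grow to the right and rows downward; lengths in m; the calibration is good to about 2 mm. A picture is of the moment at which its call begins. There is no depth.
- ctrl.close_job(): hands the job in; it is judged then, once.
The state is a dict: "clock": time; "joint_pos": joint angles; "qvel": joint speeds; "tau": joint torques, N m; "tool_pos": TCP position; "orientation": TCP orientation; "force": force on the tool from outside, world axes, zero at the start; "moment": the same for the moment, N m; "opening": finger opening in m; "gripper_force": force on a finger pad.
Only numpy, scipy, OpenCV 4.12 (cv2) and the standard library are available. Lean on these libraries where they do the work, as an engineer would, in place of code of your own. Each camera call takes 0.05 s, during which the arm holds its last target. There are 200 camera calls.

## Working session

There is one attempt and no reset: what is moved stays moved. The work goes in short steps, Python scripts to look and compute and a tool call to move; the robot and the scene stay as the last step left them, time stands still between calls to the robot, and variables do not carry over. Pictures are saved under pics/ and viewed, at most 10 in all, crops included, and the job is handed in when it is done.

Besides the shell and the picture viewer there is one more tool, called as a command line: name --argument value ..., lists and objects as JSON in quotes. send_rows: Moves the arm, as the interface text tells. Its arguments: {"type":"object","properties":{"plan":{"type":"array","items":{"type":"array","items":{"type":"array","items":{"type":"number"}}}},"fingers":{"type":"number"}},"required":["plan"]}

```bash
mkdir -p pics; python3 - <<'E'
from plant import ctrl
import cv2
print(ctrl.get_obs())
for n in("scene","top"):
    s=ctrl.snapshot(n); cv2.imwrite(f"pics/{n}0.png",s["img"][:,:,::-1]); print(n,s["K"].tolist(),s["pose"].round(4).tolist())
E
```

```text
{'clock': 0.0, 'joint_pos': array([ 8.05627039e+01,  2.05910957e+01,  6.33851704e-01, -1.89044217e-02,
       -7.01353141e+01, -1.65058684e+01]), 'qvel': array([-0.13362918, -0.00303228,  0.02899959,  0.07196459, -0.04618271,
        0.05424371]), 'tau': array([-1.41306173e-03, -5.82718527e+01,  2.93050110e+01,  6.99699014e+00,
        6.95468858e-03, -1.54247537e-04]), 'tool_pos': array([0.29512785, 0.60652519, 0.22563093]), 'orientation': array([ 1.79906207e+02, -9.26036925e-03, -2.59495950e+01]), 'force': array([-0.11783038, -0.57755219,  0.20216618]), 'moment': array([ 0.01548457,  0.00326313, -0.03764589]), 'gripper_force': 0.0, 'opening': 0.08747335874195016}
scene [[372.3809183275508, 0.0, 263.77455665934633], [0.0, 372.3809183275508, 186.0327229257682], [0.0, 0.0, 1.0]] [[0.6759, -0.4014, 0.6181, -0.0813], [-0.7366, -0.3416, 0.5837, -0.5504], [-0.0232, -0.8498, -0.5266, 0.5757], [0.0, 0.0, 0.0, 1.0]]
top [[364.8814411553927, 0.0, 259.6255780942749], [0.0, 364.8814411553927, 187.80438360395425], [0.0, 0.0, 1.0]] [[0.0071, -0.9964, 0.0849, 0.4613], [-1.0, -0.007, 0.001, 0.0028], [-0.0004, -0.0849, -0.9964, 1.0345], [0.0, 0.0, 0.0, 1.0]]
```

View pics/top0.png

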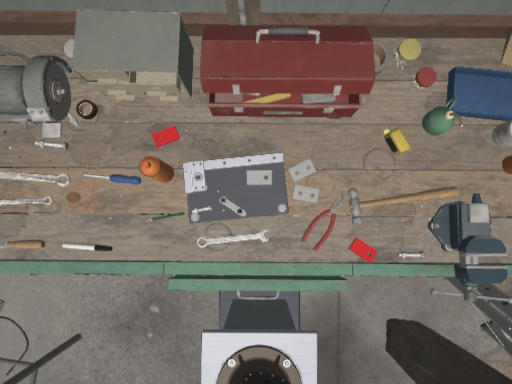

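View pics/scene0.png

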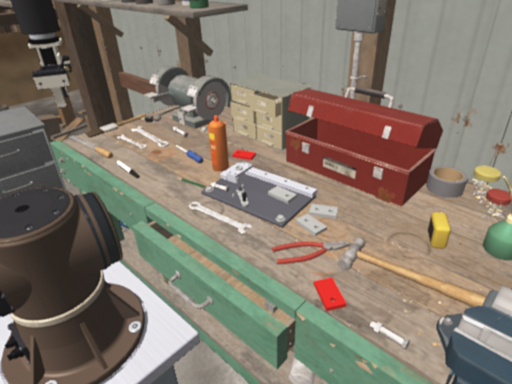

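The top view shows the jig at about (184-288, 153-222), with the strap at (259,178), the latch at about (232,206), the bush at (197,178) and the fence along the top edge. I'll enlarge the jig.

```bash
python3 - <<'E'
import cv2
a=cv2.imread("pics/top0.png")[142:232,174:304]
cv2.imwrite("pics/topc.png",cv2.resize(a,None,fx=6,fy=6,interpolation=cv2.INTER_CUBIC))
E
```

```text
(no output)
```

View pics/topc.png

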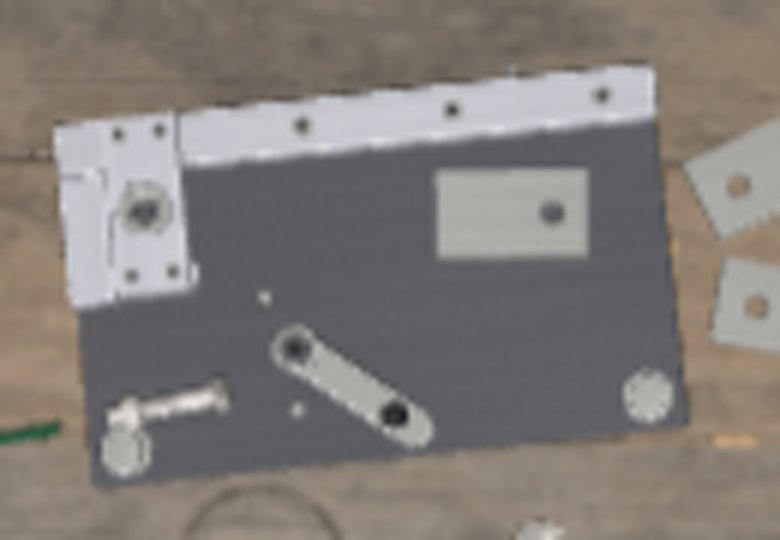

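The crop shows the bush (146,210), bolt heads (648,396) and (126,450), dowels (264,297) and (297,410), and the pivot (295,347). The knob is at (396,414) and the strap spans about (436-588, 168-258). I'll fit the jig pose from these and then get the strap and latch.

```bash
cat > h.py <<'E'
import numpy as np, cv2
from scipy.optimize import least_squares
from plant import ctrl
def ray(s,uv,z):
    d=s["pose"][:3,:3]@np.linalg.inv(s["K"])@[uv[0],uv[1],1]; o=s["pose"][:3,3]
    return (o+d*(z-o[2])/d[2])[:2]
def rot(a): return np.array([[np.cos(a),-np.sin(a)],[np.sin(a),np.cos(a)]])
def strap(s,J,lo=142,hi=232,l=174,r=304):
    im=s["img"].astype(int); m=((im.min(2)>125)&(im.max(2)<215)).astype(np.uint8); return m
E
python3 - <<'E'
from h import *
s=ctrl.snapshot("top")
C=[(146,210,40,99,44),(648,396,-68,-122,20),(126,450,-68,122,20),(264,297,-4,51,22),(297,410,-58,40,22),(295,347,-30,38.6,27),
(653,65,85,-140,28),(56,127,85,140,28),(690,428,-85,-140,12),(95,487,-85,140,12),(657,122,60,-140,28)]
px=lambda u,v:((u+.5)/6-.5+174,(v+.5)/6-.5+142)
W=np.array([ray(s,px(c[0],c[1]),c[4]/1e3) for c in C]);M=np.array([c[2:4] for c in C])/1e3
f=lambda p:((M@rot(p[2]).T+p[:2]-W)).ravel()
r=least_squares(f,[.5,.05,0],loss='soft_l1',f_scale=.002);p=r.x
print("jig",p,np.degrees(p[2]));print((f(p).reshape(-1,2)*1e3).round(1).tolist())
np.save("jig.npy",p)
toj=lambda w:(w-p[:2])@rot(p[2])*1e3
k=toj(ray(s,px(396,414),.048));d=k-[-30,38.6];print("knob",k,np.hypot(*d),-np.arctan2(d[1],d[0]))
im=cv2.resize(s["img"][142:232,174:304],None,fx=6,fy=6,interpolation=cv2.INTER_CUBIC)
m=(im.min(2)>125).astype(np.uint8)
for c in cv2.findContours(m,cv2.RETR_EXTERNAL,cv2.CHAIN_APPROX_NONE)[0]:
    if cv2.pointPolygonTest(c,(480,215),False)>0:
        w=np.array([toj(ray(s,px(*q[0]),.022)) for q in c],np.float32)
        print("strap jig",cv2.minAreaRect(w),cv2.boxPoints(cv2.minAreaRect(w)).round(1).tolist())
E
```

```text
jig [0.54721381 0.07050123 0.10881835] 6.234832442014671
[[0.9, 0.6], [-0.2, -0.7], [-0.1, 0.8], [0.1, -0.1], [-0.2, -0.7], [-1.1, 0.0], [0.2, -0.4], [0.9, 0.9], [-0.7, -0.4], [-1.7, 1.4], [2.1, -1.2]]
knob [-64.9264186   -5.95087716] 56.609498951149675 2.235684321218572
strap jig ((23.33257484436035, -66.92279815673828), (70.83883666992188, 42.12846755981445), 84.35221099853516) [[-1.100000023841858, -100.0999984741211], [40.79999923706055, -104.19999694824219], [47.79999923706055, -33.70000076293945], [5.900000095367432, -29.600000381469727]]
```

```bash
cat >> h.py <<'E'
from scipy.spatial.transform import Rotation as R
P=np.load("jig.npy") if __import__("os").path.exists("jig.npy") else None
def world(x,y): return rot(P[2])@[x/1e3,y/1e3]+P[:2]
def tojig(w): return (np.asarray(w)[:2]-P[:2])@rot(P[2])*1e3
def go(x,y,z,jyaw=None,frm=None):
    "shift (cm) and turn (deg) to jig x,y,z mm with tool yaw jyaw (deg, jig frame)"
    o=ctrl.get_obs(); T=R.from_euler("xyz",o["orientation"],degrees=True)
    w=np.r_[world(x,y),z/1e3]
    d=T.inv().apply(w-o["tool_pos"])*100
    yaw=o["orientation"][2] if jyaw is None else jyaw+np.degrees(P[2])
    t=(T.inv()*R.from_euler("xyz",[180,0,yaw],degrees=True)).as_rotvec(degrees=True)
    return d.round(2),t.round(1)
def st():
    o=ctrl.get_obs(); print("t",round(o["clock"],2),"jig",tojig(o["tool_pos"]).round(1),"z",(o["tool_pos"][2]*1e3).round(1),"rpy",o["orientation"].round(1),"F",o["force"].round(1),"J",o["joint_pos"].round(0),"op",round(o["opening"],3))
E
python3 - <<'E'
from h import *
st();print(go(-25,-67,227,180))
print(tojig(ray(ctrl.snapshot("top"),(161,172),0.09)),"can approx")
E
```

```text
t 0.15 jig [-192.3  560.3] z 225.8 rpy [179.9  -0.  -25.9] F [ 0.  -0.2 -0.7] J [ 81.  21.   1.  -0. -70. -17.] op 0.087
(array([47.57, 44.18, -0.05]), array([ 0.000e+00, -1.000e-01,  1.478e+02]))
[ 54.67530268 185.97052466] can approx
```

send_rows --plan '[[[24, 22, 0, 0, 0, 50], [24, 22, 0, 0, 0, 50], [24, 22, 0, 0, 0, 50], [24, 22, 0, 0, 0, 50], [24, 22, 0, 0, 0, 50], [24, 22, 0, 0, 0, 50], [24, 22, 0, 0, 0, 50], [24, 22, 0, 0, 0, 50]]]' --fingers 0

```text
clock: 0.87
tool_pos: [0.4151, 0.3014, 0.2267]
orientation: [180.0, 0.0, -76.4]
force: [0.8, -0.2, 0.6]
opening: 0.0399
gripper_force: 0.0
```

```bash
python3 -c "
from h import *
st();print(go(-25,-67,160,180))"
```

```text
t 0.87 jig [-106.3  243.9] z 226.7 rpy [180.    0.  -76.4] F [ 0.8 -0.2  0.6] J [ 58.   5. -19.  -0. -65. -44.] op 0.04
(array([31.88, -4.08,  6.67]), array([ 0. ,  0. , 97.4]))
```

send_rows --plan '[[[31.9, -4.1, 6.7, 0, 0, 50], [31.9, -4.1, 6.7, 0, 0, 50], [31.9, -4.1, 6.7, 0, 0, 50], [31.9, -4.1, 6.7, 0, 0, 50], [31.9, -4.1, 6.7, 0, 0, 50], [31.9, -4.1, 6.7, 0, 0, 50], [31.9, -4.1, 6.7, 0, 0, 50], [31.9, -4.1, 6.7, 0, 0, 50]]]'

```text
clock: 1.53
tool_pos: [0.5324, 0.0023, 0.1591]
orientation: [180.0, 0.0, -126.4]
force: [0.6, 0.9, -0.5]
opening: 0.0006
gripper_force: 0.0
```

```bash
python3 -c "
from h import *
st();print(go(-25,-67,60,180))"
```

```text
t 1.53 jig [-22.2 -66.2] z 159.1 rpy [ 180.     0.  -126.4] F [ 0.6  0.9 -0.5] J [ 21.  10. -23.  -0. -57. -58.] op 0.001
(array([0.25, 0.15, 9.91]), array([ 0. ,  0. , 47.4]))
```

send_rows --plan '[[[0.2, 0.1, 9.9, 0, 0, 47.4], [0.2, 0.1, 9.9, 0, 0, 47.4], [0.2, 0.1, 9.9, 0, 0, 47.4], [0.2, 0.1, 9.9, 0, 0, 47.4], [0.2, 0.1, 9.9, 0, 0, 47.4], [0.2, 0.1, 9.9, 0, 0, 47.4], [0.2, 0.1, 9.9, 0, 0, 47.4], [0.2, 0.1, 9.9, 0, 0, 47.4]]]'

```text
clock: 2.2
tool_pos: [0.5301, 0.0036, 0.0604]
orientation: [-180.0, -0.0, -173.5]
force: [0.7, 0.6, -0.0]
opening: 0.0004
gripper_force: 0.0
```

```bash
python3 - <<'E'
from h import *
st();print(go(-25,-67,16,180))
s=ctrl.snapshot("scene");a=s["img"][130:270,180:340,::-1]
cv2.imwrite("pics/s1.png",cv2.resize(a,None,fx=4,fy=4,interpolation=cv2.INTER_CUBIC))
E
```

```text
t 2.2 jig [-24.3 -64.7] z 60.4 rpy [-180.    -0.  -173.5] F [ 0.7  0.6 -0. ] J [  22.   17.  -30.   -0.  -44. -105.] op 0.0
(array([ 0.07, -0.23,  4.44]), array([-0. , -0. ,  0.2]))
```

View pics/s1.png

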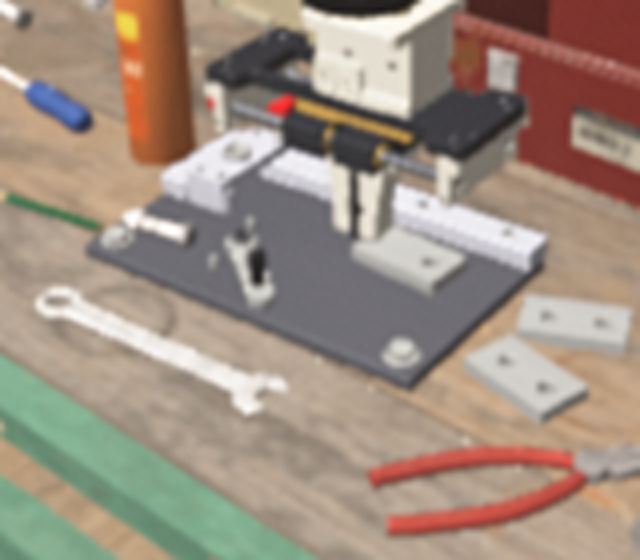

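The crop shows the shut fingers upright above the strap's near side, with the body clear of the fence and knob. I'll go down and push to the fence.

send_rows --plan '[[[0.1, -0.2, 1.5, 0, 0, 0.2], [0.1, -0.2, 3, 0, 0, 0.2], [0.1, -0.2, 4, 0, 0, 0.2], [0.1, -0.2, 4.4, 0, 0, 0.2], [0.1, -0.2, 4.4, 0, 0, 0.2]]]'

```text
clock: 2.67
tool_pos: [0.5287, 0.0013, 0.0156]
orientation: [-180.0, -0.1, -173.5]
force: [0.5, 0.1, 0.6]
opening: 0.0002
gripper_force: 0.0
```

send_rows --plan '[[[-0.6, 0, 0, 0, 0, 0], [-1.2, 0, 0, 0, 0, 0], [-1.8, 0, 0, 0, 0, 0], [-2.2, 0, 0, 0, 0, 0], [-2.5, 0, 0, 0, 0, 0], [-2.8, 0, 0, 0, 0, 0], [-3.0, 0, 0, 0, 0, 0], [-3.2, 0, 0, 0, 0, 0]]]'

```text
clock: 3.33
tool_pos: [0.5606, 0.0048, 0.0169]
orientation: [-180.0, -0.1, -173.6]
force: [-4.4, 0.1, 7.2]
opening: 0.0005
gripper_force: 3.3
```

send_rows --plan '[[[-0.1, 0, 0, 0, 0, 0], [-0.2, 0, 0, 0, 0, 0], [-0.3, 0, 0, 0, 0, 0], [-0.3, 0, 0, 0, 0, 0]]]'

```text
clock: 3.67
tool_pos: [0.5629, 0.005, 0.0169]
orientation: [-180.0, -0.2, -173.6]
force: [-7.2, -0.6, 8.7]
opening: 0.0005
gripper_force: 4.6
```

```bash
python3 -c "
from h import *
st()"
```

```text
t 3.67 jig [  8.4 -66.8] z 16.9 rpy [-180.    -0.2 -173.6] F [-7.2 -0.6  8.7] J [  20.   23.  -27.   -0.  -40. -104.] op 0.001
```

```bash
python3 - <<'E'
from h import *
s=ctrl.snapshot("scene");a=s["img"][165:235,220:320,::-1]
cv2.imwrite("pics/s2.png",cv2.resize(a,None,fx=7,fy=7,interpolation=cv2.INTER_CUBIC))
E
```

```text
(no output)
```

View pics/s2.png

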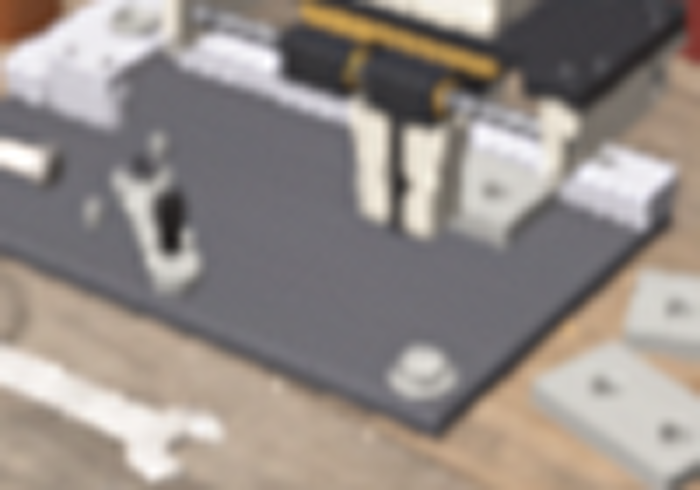

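The strap now looks flush to the fence, with no gap visible. I'll back off clear of it and measure.

send_rows --plan '[[[0.5, 0, 0, 0, 0, 0], [2, 0, 0, 0, 0, 0], [5, 0, -2, 0, 0, 0], [8, 3, -4, 0, 0, 0], [11, 6, -4, 0, 0, 0], [11, 8, -4, 0, 0, 0], [11, 8, -4, 0, 0, 0]]]'

```text
clock: 4.3
tool_pos: [0.4453, 0.0753, 0.0578]
orientation: [179.9, 0.2, -173.4]
force: [0.6, 1.5, -0.3]
opening: 0.0003
gripper_force: 0.0
```

```bash
cat >> h.py <<'E'
def find(name):
    s=ctrl.snapshot("top")
    px=lambda u,v:((u+.5)/6-.5+174,(v+.5)/6-.5+142)
    im=cv2.resize(s["img"][142:232,174:304],None,fx=6,fy=6,interpolation=cv2.INTER_CUBIC)
    cv2.imwrite(f"pics/{name}.png",im[:,:,::-1])
    m=((im.min(2)>125)&(im[:,:,2].astype(int)-im[:,:,0]<4)).astype(np.uint8)
    m=cv2.morphologyEx(m,cv2.MORPH_OPEN,np.ones((9,9)))
    for c in cv2.findContours(m,cv2.RETR_EXTERNAL,cv2.CHAIN_APPROX_NONE)[0]:
        w=np.array([tojig(ray(s,px(*q[0]),.022)) for q in c],np.float32)
        r=cv2.minAreaRect(w)
        if 1200<r[1][0]*r[1][1]<5000: print(r,cv2.boxPoints(r).round(1).tolist())
E
python3 -c "
from h import *
st();find('t1');print(go(-5,-145,60,180),go(35,-145,16,180))"
```

```text
t 4.3 jig [-100.8   15.8] z 57.8 rpy [ 179.9    0.2 -173.4] F [ 0.6  1.5 -0.3] J [  35.   10.  -39.   -0.  -40. -118.] op 0.0
((-109.99059295654297, -97.52000427246094), (28.90523338317871, 41.793338775634766), 89.779541015625) [[-130.89999389648438, -111.9000015258789], [-89.0999984741211, -112.0999984741211], [-89.0, -83.0999984741211], [-130.8000030517578, -83.0]]
((-87.20501708984375, -19.48476791381836), (74.94652557373047, 25.784259796142578), 13.139107704162598) [[-126.5999984741211, -15.399999618530273], [-120.80000305175781, -40.599998474121094], [-47.79999923706055, -23.5], [-53.599998474121094, 1.600000023841858]]
((-30.63044548034668, -172.8518524169922), (33.84907150268555, 44.51740264892578), 74.60620880126953) [[-56.599998474121094, -183.3000030517578], [-13.699999809265137, -195.10000610351562], [-4.699999809265137, -162.39999389648438], [-47.599998474121094, -150.60000610351562]]
((40.34117889404297, -65.62306213378906), (42.80347442626953, 71.88174438476562), 0.28608936071395874) [[18.799999237060547, -29.799999237060547], [19.100000381469727, -101.69999694824219], [61.900001525878906, -101.5], [61.599998474121094, -29.600000381469727]]
((27.161022186279297, -179.01409912109375), (44.89643478393555, 51.80022430419922), 20.25931167602539) [[-2.9000000953674316, -162.5], [15.100000381469727, -211.10000610351562], [57.20000076293945, -195.5], [39.29999923706055, -146.89999389648438]]
(array([ -9.4 , -16.07,  -0.24]), array([0.1, 0.2, 0.4])) (array([-13.38, -16.1 ,   4.17]), array([0.1, 0.2, 0.4]))
```

View pics/t1.png

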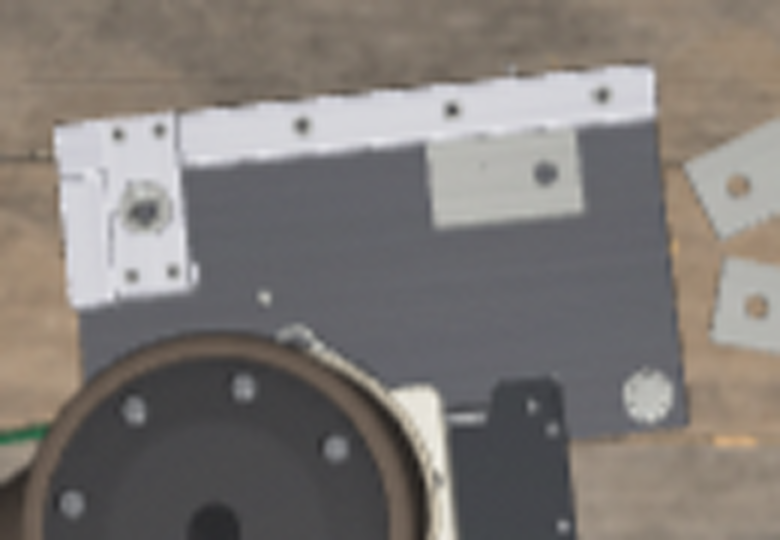

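The tool went to +y by sign, but stayed clear at z 58 mm. The strap is flush: centre at jig (40.3,-65.6), angle 0.3°. Next is behind its rear end.

send_rows --plan '[[[-4, -4, -0.5, 0, 0, 0.4], [-7, -8, -0.5, 0, 0, 0.4], [-10, -12, -0.5, 0, 0, 0.4], [-12, -15, -0.5, 0, 0, 0.4], [-13.4, -16.1, -0.3, 0, 0, 0.4], [-13.4, -16.1, 2, 0, 0, 0.4], [-13.4, -16.1, 3.5, 0, 0, 0.4], [-13.4, -16.1, 4.2, 0, 0, 0.4]]]'

```text
clock: 5.02
tool_pos: [0.5964, -0.0743, 0.0118]
orientation: [-180.0, -0.2, -174.1]
force: [-3.6, -1.1, 24.7]
opening: 0.0004
gripper_force: 15.9
```

```bash
python3 -c "
from h import *
st();print(go(35,-120,14.5,180))"
```

```text
t 5.02 jig [  33.1 -149.3] z 11.8 rpy [-180.    -0.2 -174.1] F [-3.6 -1.1 24.7] J [ 11.  26. -23.  -0. -41. -96.] op 0.0
(array([-0.17,  2.93, -0.27]), array([-0. , -0.2, -0.3]))
```

send_rows --plan '[[[0, 0, -0.6, 0, 0, 0], [0, 0, -0.6, 0, 0, 0], [0, 0, -0.6, 0, 0, 0]]]'

```text
clock: 5.27
tool_pos: [0.5979, -0.0721, 0.0217]
orientation: [180.0, 0.1, -173.9]
force: [0.8, 0.4, -0.7]
opening: 0.0007
gripper_force: 0.0
```

```bash
python3 -c "
from h import *
st();find('t2');print(go(35,-120,16,180))"
```

```text
t 5.27 jig [  34.9 -147.3] z 21.7 rpy [ 1.800e+02  1.000e-01 -1.739e+02] F [ 0.8  0.4 -0.7] J [ 12.  25. -22.   0. -42. -96.] op 0.001
((84.83683776855469, -63.81214141845703), (21.506227493286133, 134.40126037597656), 4.896265983581543) [[68.4000015258789, 2.200000047683716], [79.9000015258789, -131.6999969482422], [101.30000305175781, -129.8000030517578], [89.80000305175781, 4.099999904632568]]
((71.56854248046875, 20.855594635009766), (127.9833984375, 23.175745010375977), 7.748893737792969) [[6.599999904632568, 23.700000762939453], [9.699999809265137, 0.699999988079071], [136.5, 18.0], [133.39999389648438, 41.0]]
(array([-0.02,  2.71,  0.57]), array([ 0. ,  0.1, -0.1]))
```

send_rows --plan '[[[0, 0.8, 0, 0, 0, 0], [0, 1.6, 0, 0, 0, 0], [0, 1.8, 0.2, 0, 0, 0], [0, 1.8, 0.4, 0, 0, 0], [0, 1.8, 0.6, 0, 0, 0], [0, 2.0, 0.6, 0, 0, 0], [0, 2.3, 0.6, 0, 0, 0]]]'

```text
clock: 5.9
tool_pos: [0.5945, -0.0496, 0.0143]
orientation: [-180.0, -0.0, -174.0]
force: [-0.7, -0.3, -0.1]
opening: 0.0003
gripper_force: 0.0
```

send_rows --plan '[[[0, 0.3, 0, 0, 0, 0], [0, 0.6, 0, 0, 0, 0], [0, 0.9, 0, 0, 0, 0], [0, 1.2, 0, 0, 0, 0], [0, 1.5, 0, 0, 0, 0], [0, 1.8, 0, 0, 0, 0]]]'

```text
clock: 6.4
tool_pos: [0.5927, -0.0313, 0.0145]
orientation: [-180.0, -0.0, -173.9]
force: [0.3, 0.0, 0.5]
opening: -0.0002
gripper_force: 0.4
```

```bash
python3 - <<'E'
from h import *
st()
s=ctrl.snapshot("scene");a=s["img"][165:255,225:345,::-1]
cv2.imwrite("pics/s3.png",cv2.resize(a,None,fx=6,fy=6,interpolation=cv2.INTER_CUBIC))
E
```

```text
t 6.4 jig [  34.1 -106.2] z 14.5 rpy [-180.    -0.  -173.9] F [0.3 0.  0.5] J [  16.   25.  -24.    0.  -41. -100.] op -0.0
```

View pics/s3.png

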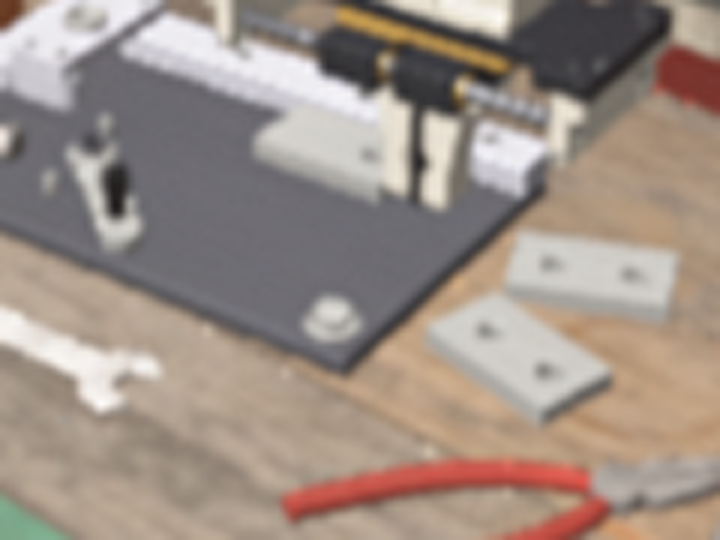

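The fingertips are at the rear end, the strap is still flush on the fence, and the done straps look undisturbed. Now I'll slide it with a slight bias to the fence.

send_rows --plan '[[[-0.05, 0.5, 0, 0, 0, 0], [-0.1, 1.0, 0, 0, 0, 0], [-0.15, 1.6, 0, 0, 0, 0], [-0.2, 2.2, 0, 0, 0, 0], [-0.22, 2.8, 0, 0, 0, 0], [-0.24, 3.4, 0, 0, 0, 0], [-0.26, 4.0, 0, 0, 0, 0], [-0.28, 4.5, 0, 0, 0, 0]]]'

```text
clock: 7.12
tool_pos: [0.5907, 0.0143, 0.0146]
orientation: [180.0, -0.0, -173.9]
force: [-0.6, -1.9, 0.0]
opening: 0.0003
gripper_force: 0.9
```

```bash
python3 - <<'E'
from h import *
st()
find('t3')
s=ctrl.snapshot("scene");a=s["img"][150:250,205:325,::-1]
cv2.imwrite("pics/s4.png",cv2.resize(a,None,fx=6,fy=6,interpolation=cv2.INTER_CUBIC))
E
```

```text
t 7.12 jig [ 37.2 -60.6] z 14.6 rpy [ 180.    -0.  -173.9] F [-0.6 -1.9  0. ] J [  20.   25.  -24.   -0.  -41. -104.] op 0.0
((-54.448753356933594, 104.53514099121094), (33.306846618652344, 65.96179962158203), 28.012794494628906) [[-84.5999984741211, 125.80000305175781], [-53.70000076293945, 67.5999984741211], [-24.299999237060547, 83.19999694824219], [-55.20000076293945, 141.5]]
((-50.59593200683594, 14.283111572265625), (87.1264419555664, 23.00820541381836), 49.082008361816406) [[-87.80000305175781, -11.100000381469727], [-70.4000015258789, -26.200000762939453], [-13.399999618530273, 39.70000076293945], [-30.799999237060547, 54.70000076293945]]
((25.86349105834961, -80.94874572753906), (40.642879486083984, 89.68055725097656), 15.654775619506836) [[-5.800000190734863, -43.29999923706055], [18.399999618530273, -129.60000610351562], [57.5, -118.5999984741211], [33.29999923706055, -32.29999923706055]]
((66.62904357910156, 73.80229949951172), (21.5499267578125, 133.4747772216797), 12.399308204650879) [[41.79999923706055, 136.6999969482422], [70.4000015258789, 6.300000190734863], [91.5, 10.899999618530273], [62.79999923706055, 141.3000030517578]]
((42.45361328125, 154.07144165039062), (129.2510223388672, 24.346433639526367), 18.654870986938477) [[-22.700000762939453, 144.89999389648438], [-14.899999618530273, 121.9000015258789], [107.5999984741211, 163.1999969482422], [99.80000305175781, 186.3000030517578]]
((94.9419174194336, -170.55784606933594), (59.667266845703125, 37.48928451538086), 84.16607666015625) [[73.30000305175781, -198.3000030517578], [110.5999984741211, -202.10000610351562], [116.5999984741211, -142.8000030517578], [79.30000305175781, -139.0]]
```

View pics/s4.png

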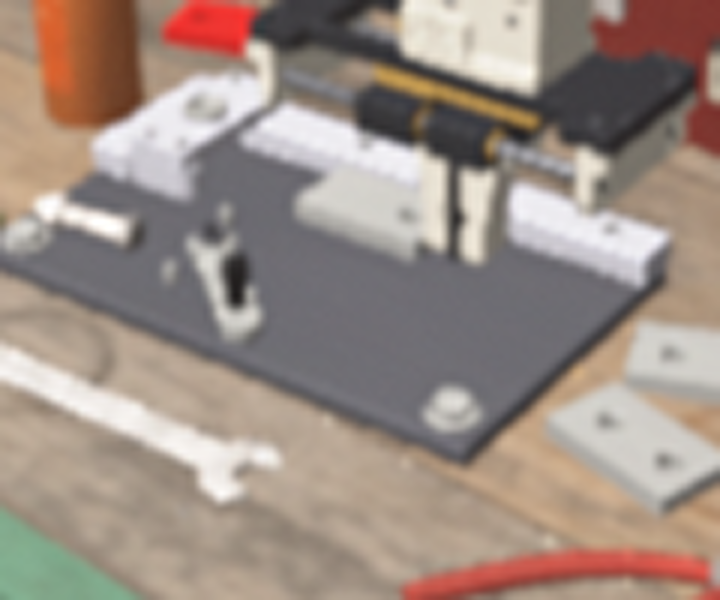

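The strap slides ahead of the fingers. Its near edge in this crop runs from (297,208) to (415,252), and I'll check that edge by rays while continuing.

send_rows --plan '[[[-0.02, 0.5, 0, 0, 0, 0], [-0.04, 1.1, 0, 0, 0, 0], [-0.06, 1.7, 0, 0, 0, 0], [-0.08, 2.3, 0, 0, 0, 0], [-0.1, 2.9, 0, 0, 0, 0], [-0.12, 3.5, 0, 0, 0, 0], [-0.14, 4.1, 0, 0, 0, 0], [-0.15, 4.5, 0, 0, 0, 0]]]'

```text
clock: 7.88
tool_pos: [0.5873, 0.0592, 0.0144]
orientation: [180.0, -0.0, -173.9]
force: [-0.7, -2.5, -0.2]
opening: 0.0004
gripper_force: 1.0
```

```bash
python3 - <<'E'
from h import *
st()
s=ctrl.snapshot("scene")
for u,v in((297,203),(415,240)): print("prev near edge",tojig(ray(s,((u+.5)/6-.5+205,(v+.5)/6-.5+150),.022)))
a=s["img"][150:250,205:325,::-1]
cv2.imwrite("pics/s5.png",cv2.resize(a,None,fx=6,fy=6,interpolation=cv2.INTER_CUBIC))
E
```

```text
t 7.88 jig [ 38.6 -15.6] z 14.4 rpy [ 180.    -0.  -173.9] F [-0.7 -2.5 -0.2] J [  25.   25.  -24.   -0.  -41. -109.] op 0.0
prev near edge [16.32785532 21.90192709]
prev near edge [ 20.94651664 -43.49068612]
```

View pics/s5.png

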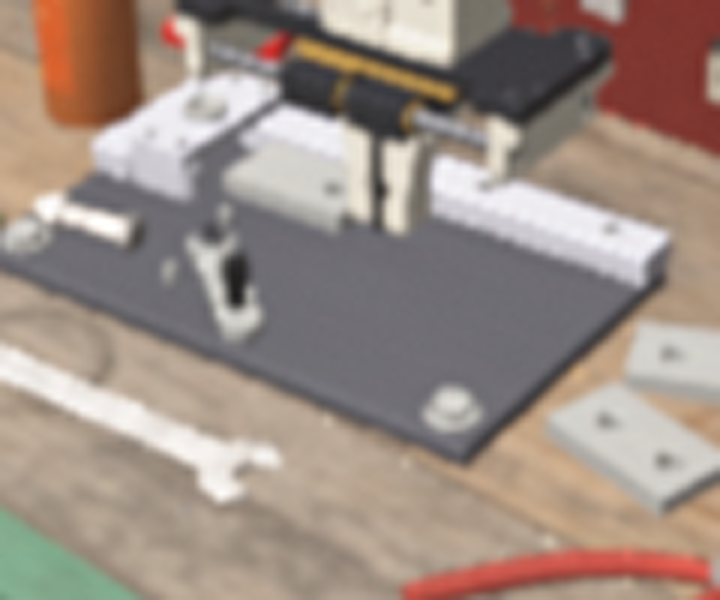

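The strap is about 20 mm further on and still appears against the fence. I'll check the near bottom edge numerically.

```bash
cat >> h.py <<'E'
def near(c0,c1,r0,r1):
    "jig points of strap's near bottom edge (bright to dark bed), scene columns c0..c1, rows r0..r1"
    s=ctrl.snapshot("scene"); g=cv2.cvtColor(s["img"],cv2.COLOR_RGB2GRAY).astype(float); out=[]
    for c in range(c0,c1):
        for r in range(r1,r0,-1):
            if g[r,c]<115<=g[r-1,c]:
                v=r-1+(g[r-1,c]-115)/(g[r-1,c]-g[r,c]); out.append(tojig(ray(s,(c,v),.012))); break
    return np.array(out).round(1)
E
python3 -c "
from h import *
print(near(246,261,170,192).tolist())"
```

```text
[[13.8, 50.1], [13.1, 45.8], [13.0, 42.1], [14.2, 39.3], [13.5, 35.1], [13.6, 31.4], [12.9, 27.3], [13.0, 23.7], [14.0, 20.9], [13.4, 16.8], [13.1, 12.9], [14.0, 10.1], [13.2, 5.9], [13.0, 2.2], [12.7, -1.6]]
```

```bash
python3 -c "
from h import *
print(near(282,308,180,205).tolist())
s=ctrl.snapshot('scene');print(cv2.cvtColor(s['img'],cv2.COLOR_RGB2GRAY)[176:194,[250,255]].T.tolist(),cv2.cvtColor(s['img'],cv2.COLOR_RGB2GRAY)[180:205,[285,298]].T.tolist())"
```

```text
[[54.2, -48.7], [54.0, -52.3], [54.1, -55.6], [54.8, -58.6], [55.9, -61.2], [53.9, -65.9], [53.4, -69.6], [55.2, -71.8], [54.3, -75.7], [53.3, -79.7], [53.6, -82.8], [54.1, -85.8], [53.6, -89.4], [54.0, -92.4], [54.4, -95.5], [54.6, -98.6], [54.5, -101.9], [54.8, -105.0], [56.0, -107.5], [54.6, -111.6], [55.1, -114.5], [56.3, -117.0], [54.1, -121.5], [53.8, -124.9], [55.3, -127.1], [54.4, -130.9]]
[[212, 211, 211, 211, 210, 199, 183, 170, 151, 121, 108, 107, 109, 109, 109, 110, 110, 111], [210, 211, 210, 209, 209, 210, 209, 197, 181, 167, 146, 120, 107, 108, 109, 110, 112, 112]] [[186, 184, 226, 235, 228, 209, 202, 186, 145, 111, 106, 109, 110, 111, 111, 111, 110, 110, 110, 110, 111, 110, 110, 112, 109], [129, 134, 170, 220, 237, 236, 237, 239, 234, 212, 203, 203, 178, 127, 108, 108, 111, 109, 111, 110, 112, 111, 111, 110, 110]]
```

Strap edge to fence face is 41.0 mm (40 when touching) and parallel, so it is flush. I'll continue into the pocket.

send_rows --plan '[[[0, 0.4, 0, 0, 0, 0], [0, 0.9, 0, 0, 0, 0], [0, 1.4, 0, 0, 0, 0], [0, 1.9, 0, 0, 0, 0], [0, 2.4, 0, 0, 0, 0], [0, 2.9, 0, 0, 0, 0], [0, 3.4, 0, 0, 0, 0], [0, 3.8, 0, 0, 0, 0]]]'

```text
clock: 8.75
tool_pos: [0.5835, 0.0968, 0.0146]
orientation: [180.0, 0.0, -173.9]
force: [0.4, -1.9, 1.2]
opening: 0.0001
gripper_force: 0.9
```

```bash
python3 -c "
from h import *
st();print(near(230,250,160,188).tolist())"
```

```text
t 8.75 jig [38.9 22.2] z 14.6 rpy [ 180.     0.  -173.9] F [ 0.4 -1.9  1.2] J [  28.   25.  -24.   -0.  -41. -112.] op 0.0
[[-5.6, 94.6], [-5.6, 90.8], [-5.2, 87.3], [-6.1, 82.7], [-5.1, 79.8], [-4.1, 76.8], [-2.4, 74.4], [2.0, 74.3], [15.5, 81.7], [14.2, 76.8], [13.3, 72.3], [-6.7, 52.1], [-9.3, 46.2], [-3.0, 47.7], [12.2, 56.3], [12.6, 52.9], [13.6, 49.9], [13.1, 45.8], [13.0, 42.0], [13.9, 39.0]]
```

send_rows --plan '[[[0, 0.2, 0, 0, 0, 0], [0, 0.45, 0, 0, 0, 0], [0, 0.7, 0, 0, 0, 0], [0, 0.9, 0, 0, 0, 0], [0, 1.1, 0, 0, 0, 0], [0, 1.3, 0, 0, 0, 0], [0, 1.45, 0, 0, 0, 0], [0, 1.5, 0, 0, 0, 0]]]'

```text
clock: 9.47
tool_pos: [0.5817, 0.1052, 0.0146]
orientation: [-179.6, -0.2, -174.0]
force: [10.8, -33.9, 1.6]
opening: 0.0005
gripper_force: 17.5
```

send_rows --plan '[[[0, 0.1, 0, 0, 0, 0], [0, 0.2, 0, 0, 0, 0], [0, 0.3, 0, 0, 0, 0], [0, 0.4, 0, 0, 0, 0], [0, 0.5, 0, 0, 0, 0], [0, 0.5, 0, 0, 0, 0]]]'

```text
clock: 9.97
tool_pos: [0.581, 0.1055, 0.0146]
orientation: [-179.3, -0.4, -174.0]
force: [17.5, -54.1, 3.6]
opening: 0.0004
gripper_force: 27.7
```

```bash
python3 -c "
from h import *
st()"
```

```text
t 9.97 jig [37.4 31.2] z 14.6 rpy [-179.3   -0.4 -174. ] F [ 17.5 -54.1   3.6] J [  30.   25.  -24.    1.  -41. -114.] op 0.0
```

It is blocked with a force rise at y=31. I'll back off, clear the view and measure the rear edge.

send_rows --plan '[[[0, -0.7, 0, 0, 0, 0], [0, -1.5, 0, 0, 0, 0], [0, -2.5, 0, 0, 0, 0], [0, -3, -2, 0, 0, 0], [0, -3, -5, 0, 0, 0], [4, -2, -5, 0, 0, 0], [8, -1.5, -5, 0, 0, 0], [11, -1.5, -5, 0, 0, 0]]]'

```text
clock: 10.63
tool_pos: [0.4714, 0.0899, 0.0646]
orientation: [179.9, 0.0, -174.0]
force: [-1.3, 0.4, -0.2]
opening: 0.0004
gripper_force: 0.0
```

send_rows --plan '[[[2.5, 0, 0, 0, 0, 0], [2.5, 0, 0, 0, 0, 0], [2.5, 0, 0, 0, 0, 0]]]'

```text
clock: 10.88
tool_pos: [0.4481, 0.0875, 0.0652]
orientation: [179.9, 0.1, -173.8]
force: [0.5, -0.7, 0.7]
opening: 0.0002
gripper_force: 0.0
```

```bash
python3 - <<'E'
from h import *
st(); s=ctrl.snapshot("top"); im=s["img"]; cv2.imwrite("pics/t4.png",im[:,:,::-1])
g=cv2.cvtColor(im,cv2.COLOR_RGB2GRAY).astype(np.float32)
# profile along jig y at z=22 for several x, and along x for several y
def samp(x,y,z):
    w=np.r_[world(x,y),z/1e3,1]; c=np.linalg.inv(s["pose"])@w; p=s["K"]@c[:3]/c[2]
    return cv2.getRectSubPix(g,(1,1),(float(p[0]),float(p[1])))[0,0]
for x in(25,33,40,47,55): print(x,[int(samp(x,y,22)) for y in range(30,72,2)])
for y in(52,56,70): print('y',y,[int(samp(x,y,22)) for x in range(8,70,2)])
E
```

```text
t 10.88 jig [-96.7  27.7] z 65.2 rpy [ 1.799e+02  1.000e-01 -1.738e+02] F [ 0.5 -0.7  0.7] J [  36.   10.  -38.   -0.  -41. -120.] op 0.0
25 [98, 97, 96, 96, 97, 97, 97, 96, 102, 126, 178, 179, 179, 179, 179, 179, 179, 179, 180, 180, 180]
33 [99, 99, 98, 98, 99, 99, 98, 99, 103, 131, 160, 177, 176, 176, 174, 166, 152, 144, 148, 159, 170]
40 [98, 98, 98, 98, 98, 98, 98, 99, 104, 127, 156, 178, 178, 175, 156, 119, 104, 99, 100, 108, 143]
47 [99, 99, 99, 98, 98, 99, 99, 100, 109, 130, 163, 176, 176, 176, 176, 175, 171, 171, 173, 177, 178]
55 [98, 100, 100, 100, 101, 102, 101, 100, 110, 135, 179, 180, 180, 180, 179, 179, 179, 180, 180, 180, 181]
y 52 [98, 98, 98, 99, 103, 128, 156, 179, 179, 180, 180, 180, 177, 177, 178, 178, 178, 178, 178, 177, 176, 176, 179, 180, 178, 170, 170, 182, 213, 211, 212]
y 56 [97, 97, 97, 99, 104, 126, 152, 180, 179, 179, 181, 180, 177, 175, 174, 174, 175, 176, 178, 177, 176, 176, 179, 180, 179, 171, 171, 180, 207, 211, 211]
y 70 [98, 98, 98, 98, 106, 124, 155, 172, 180, 180, 181, 180, 175, 165, 154, 145, 143, 157, 170, 178, 177, 178, 181, 182, 178, 177, 186, 207, 216, 211, 211]
```

The strap is home: rear edge reads y≈48.5, near edge x≈19, hole at y≈64, and the sides are parallel. Next the tool goes behind the latch knob.

```bash
cat >> h.py <<'E'
def arc(a,g):
    x=-30+56*np.cos(a)-g*np.sin(a); y=38.6-56*np.sin(a)-g*np.cos(a); return x,y,270-np.degrees(a)
E
python3 -c "
from h import *
x,y,w=arc(2.236,26);print(x,y,go(x,y,65,w))"
```

```text
-85.02085440265972 10.587403176404376 (array([-1.05, -1.72,  0.02]), array([ 0.1,  0.1, 38. ]))
```

send_rows --plan '[[[-1, -1.7, 0, 0, 0, 38], [-1, -1.7, 0, 0, 0, 38], [-1, -1.7, 0, 0, 0, 38], [-1, -1.7, 0, 0, 0, 38], [-1, -1.7, 0, 0, 0, 38], [-1, -1.7, 0, 0, 0, 38], [-1, -1.7, 0, 0, 0, 38]]]'

```text
clock: 11.52
tool_pos: [0.4617, 0.0715, 0.0644]
orientation: [180.0, 0.0, 147.9]
force: [-0.2, 0.3, -0.6]
opening: 0.0003
gripper_force: 0.0
```

send_rows --plan '[[[0, 0, 1, 0, 0, 0], [0, 0, 2, 0, 0, 0], [0, 0, 3, 0, 0, 0], [0, 0, 3.5, 0, 0, 0], [0, 0, 3.5, 0, 0, 0]]]'

```text
clock: 11.93
tool_pos: [0.4604, 0.0709, 0.0285]
orientation: [-179.9, -0.1, 148.1]
force: [0.9, -1.3, -0.1]
opening: 0.0005
gripper_force: 0.0
```

```bash
cat >> h.py <<'E'
def sweep(a0,a1,n,g,z=30):
    for k in range(1,n+1):
        d,t=go(*arc(np.radians(a0+(a1-a0)*k/n),g)[:2],z,270-(a0+(a1-a0)*k/n)); print(d.tolist()+t.round(0).tolist(),end=', ')
E
python3 -c "
from h import *
st();sweep(128,80,8,17)"
```

```text
t 11.93 jig [-86.3   9.8] z 28.5 rpy [-1.799e+02 -1.000e-01  1.481e+02] F [ 0.9 -1.3 -0.1] J [  33.   15.  -39.   -0.  -36. -155.] op 0.001
[-1.55, -0.01, -0.15, -0.0, -0.0, -6.0], [-2.16, -0.09, -0.15, -0.0, -0.0, -12.0], [-2.77, -0.11, -0.16, -0.0, -0.0, -18.0], [-3.38, -0.07, -0.16, -0.0, -0.0, -24.0], [-3.99, 0.04, -0.16, -0.0, -0.0, -30.0], [-4.58, 0.21, -0.16, -0.0, -0.0, -36.0], [-5.14, 0.44, -0.16, -0.0, -0.0, -42.0], [-5.68, 0.73, -0.16, -0.0, -0.0, -48.0],
```

send_rows --plan '[[[-1.5, 0, -0.1, 0, 0, -6], [-2.2, -0.1, -0.1, 0, 0, -12], [-2.8, -0.1, -0.1, 0, 0, -18], [-3.4, -0.1, -0.1, 0, 0, -24], [-4.0, 0, -0.1, 0, 0, -30], [-4.6, 0.2, -0.1, 0, 0, -36], [-5.1, 0.4, -0.1, 0, 0, -42], [-5.7, 0.7, -0.1, 0, 0, -48]]]'

```text
clock: 12.6
tool_pos: [0.5129, 0.0467, 0.0309]
orientation: [180.0, -0.0, -163.6]
force: [-1.5, -0.3, 0.1]
opening: 0.0
gripper_force: 0.4
```

```bash
python3 -c "
from h import *
st();sweep(80,32,8,17)"
```

```text
t 12.6 jig [-36.7 -19.9] z 30.9 rpy [ 180.    -0.  -163.6] F [-1.5 -0.3  0.1] J [  27.   18.  -33.   -0.  -39. -101.] op 0.0
[-0.57, -0.1, 0.09, 0.0, -0.0, -6.0], [-1.17, -0.19, 0.09, 0.0, -0.0, -12.0], [-1.79, -0.21, 0.09, 0.0, -0.0, -18.0], [-2.4, -0.17, 0.09, 0.0, -0.0, -24.0], [-3.0, -0.06, 0.09, 0.0, -0.0, -30.0], [-3.59, 0.11, 0.09, 0.0, -0.0, -36.0], [-4.16, 0.34, 0.09, 0.0, -0.0, -42.0], [-4.7, 0.62, 0.09, 0.0, -0.0, -48.0],
```

Contact force is small and consistent, so the knob is moving. I'll continue.

send_rows --plan '[[[-0.6, -0.1, 0.1, 0, 0, -6], [-1.2, -0.2, 0.1, 0, 0, -12], [-1.8, -0.2, 0.1, 0, 0, -18], [-2.4, -0.2, 0.1, 0, 0, -24], [-3.0, -0.1, 0.1, 0, 0, -30], [-3.6, 0.1, 0.1, 0, 0, -36], [-4.2, 0.3, 0.1, 0, 0, -42], [-4.7, 0.6, 0.1, 0, 0, -48]]]'

```text
clock: 13.27
tool_pos: [0.5566, 0.0656, 0.0299]
orientation: [180.0, -0.0, -115.6]
force: [-0.5, -1.2, 0.1]
opening: 0.0004
gripper_force: 0.6
```

```bash
python3 -c "
from h import *
st();sweep(32,4,6,17)"
```

```text
t 13.27 jig [ 8.8 -5.9] z 29.9 rpy [ 180.    -0.  -115.6] F [-0.5 -1.2  0.1] J [ 27.  22. -27.   0. -41. -52.] op 0.0
[-0.48, -0.07, -0.01, 0.0, -0.0, -4.0], [-0.95, -0.16, -0.01, 0.0, -0.0, -9.0], [-1.42, -0.2, -0.01, 0.0, -0.0, -14.0], [-1.9, -0.21, -0.01, 0.0, -0.0, -18.0], [-2.38, -0.18, -0.01, 0.0, -0.0, -23.0], [-2.85, -0.1, -0.01, 0.0, -0.0, -28.0],
```

send_rows --plan '[[[-0.5, -0.1, 0, 0, 0, -4], [-0.9, -0.2, 0, 0, 0, -9], [-1.4, -0.2, 0, 0, 0, -14], [-1.9, -0.2, 0, 0, 0, -18], [-2.4, -0.2, 0, 0, 0, -23], [-2.8, -0.1, 0, 0, 0, -28]]]'

```text
clock: 13.77
tool_pos: [0.5694, 0.0904, 0.0298]
orientation: [180.0, -0.0, -87.6]
force: [-0.2, -0.9, 1.2]
opening: 0.0002
gripper_force: 0.6
```

send_rows --plan '[[[-0.1, 0, 0, 0, 0, -1], [-0.2, 0, 0, 0, 0, -2], [-0.3, 0, 0, 0, 0, -3], [-0.4, 0, 0, 0, 0, -4], [-0.5, 0, 0, 0, 0, -4], [-0.5, 0, 0, 0, 0, -4]]]'

```text
clock: 14.27
tool_pos: [0.5695, 0.094, 0.0299]
orientation: [-180.0, -0.1, -83.9]
force: [3.6, -8.2, -0.6]
opening: 0.0006
gripper_force: 3.9
```

```bash
python3 -c "
from h import *
st()"
```

```text
t 14.27 jig [24.7 21. ] z 29.9 rpy [-1.80e+02 -1.00e-01 -8.39e+01] F [ 3.6 -8.2 -0.6] J [ 29.  23. -25.   0. -42. -23.] op 0.001
```

The stop has been reached. I'll press slightly more, then retract and check.

send_rows --plan '[[[-0.1, 0, 0, 0, 0, 0], [-0.2, 0, 0, 0, 0, 0], [-0.2, 0, 0, 0, 0, 0], [0.3, 0, 0, 0, 0, 0], [1.5, 0, 0, 0, 0, 0], [2.5, 0, -2, 0, 0, 0], [2.5, 0, -5, 0, 0, 0], [2.5, -3, -8, 0, 0, 0]]]'

```text
clock: 14.93
tool_pos: [0.5963, 0.0717, 0.1091]
orientation: [179.7, 0.0, -84.0]
force: [0.7, 0.3, -1.6]
opening: 0.0002
gripper_force: 0.0
```

```bash
python3 -c "
from h import *
st();print(go(-110,-110,150))"
```

```text
t 14.93 jig [48.9 -4.2] z 109.1 rpy [179.7   0.  -84. ] F [ 0.7  0.3 -1.6] J [ 25.  19. -17.  -0. -53. -19.] op 0.0
(array([10.66, 15.86, -4.  ]), array([0.3, 0. , 0. ]))
```

send_rows --plan '[[[3, 4, -4, 0, 0, 0], [5, 7, -4, 0, 0, 0], [8, 11, -4, 0, 0, 0], [10, 15, -4, 0, 0, 0], [10.7, 15.9, -4, 0, 0, 0], [10.7, 15.9, -4, 0, 0, 0], [10.7, 15.9, -4, 0, 0, 0]]]'

```text
clock: 15.52
tool_pos: [0.453, -0.0508, 0.1498]
orientation: [-179.9, 0.0, -84.0]
force: [0.2, 0.7, 0.5]
opening: 0.0004
gripper_force: 0.0
```

```bash
python3 - <<'E'
from h import *
st(); s=ctrl.snapshot("top"); b=cv2.imread("pics/top0.png")
a=np.ascontiguousarray(s["img"][:,:,::-1])
c=lambda i:cv2.resize(i[142:232,174:334],None,fx=4,fy=3.3,interpolation=cv2.INTER_CUBIC)
cv2.imwrite("pics/fin.png",np.vstack([c(b),c(a)]))
E
```

```text
t 15.52 jig [-106.8 -110.3] z 149.8 rpy [-179.9    0.   -84. ] F [0.2 0.7 0.5] J [ 18.   4. -32.  -0. -54. -12.] op 0.0
```

View pics/fin.png

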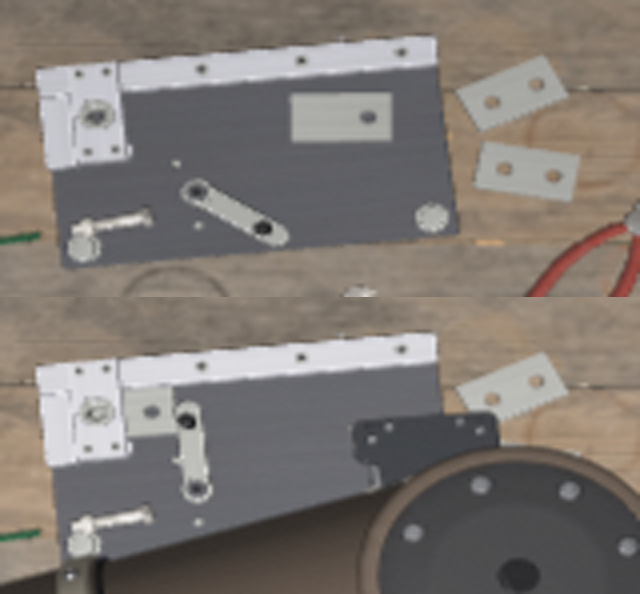

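The final picture shows the strap in the corner pocket, the latch lying close behind it (knob at (186,421), pivot at (196,490)), and the done strap and bolt where they were. One numeric check before handing in.

```bash
python3 - <<'E'
from h import *
s=ctrl.snapshot("top"); g=cv2.cvtColor(s["img"],cv2.COLOR_RGB2GRAY).astype(np.float32)
px=lambda u,v:((u+.5)/4-.5+174,(v-297+.5)/3.3-.5+142)
k=tojig(ray(s,px(186.5,421),.048))-[-30,38.6]; print("knob",k,"a",-np.arctan2(k[1],k[0]))
def samp(x,y,z):
    w=np.r_[world(x,y),z/1e3,1]; c=np.linalg.inv(s["pose"])@w; p=s["K"]@c[:3]/c[2]
    return int(cv2.getRectSubPix(g,(1,1),(float(p[0]),float(p[1])))[0,0])
for x in(0,10,40,55): print(x,[samp(x,y,22) for y in range(20,72,2)])
print('y56',[samp(x,56,22) for x in range(8,70,2)])
b=cv2.cvtColor(cv2.imread("pics/top0.png"),cv2.COLOR_BGR2GRAY).astype(float)
print("far done diff",np.abs(b-g)[155:172,288:318].max())
E
```

```text
knob [55.12205411 -0.50432868] a 0.00914905331838115
0 [105, 105, 105, 103, 105, 113, 169, 189, 189, 189, 189, 189, 189, 194, 161, 118, 119, 110, 104, 104, 104, 104, 104, 104, 103, 103]
10 [103, 103, 103, 102, 109, 141, 196, 191, 189, 188, 189, 188, 184, 174, 119, 102, 103, 103, 102, 102, 103, 103, 103, 103, 103, 103]
40 [103, 103, 103, 103, 107, 127, 162, 179, 184, 185, 184, 183, 178, 166, 145, 161, 186, 186, 183, 164, 126, 110, 104, 105, 113, 150]
55 [104, 103, 103, 103, 103, 103, 104, 105, 105, 106, 106, 106, 105, 116, 141, 188, 189, 189, 189, 189, 189, 189, 188, 189, 189, 190]
y56 [102, 102, 102, 104, 109, 132, 160, 189, 188, 188, 189, 189, 186, 184, 183, 182, 183, 185, 186, 186, 185, 185, 188, 189, 188, 180, 180, 188, 214, 219, 219]
far done diff 22.0
```

```bash
python3 -c "
from plant import ctrl
print(ctrl.close_job())"
```

```text
the job is handed in; nothing more can be done
None
```

The job is handed in at about 15.6 s: the strap is home in the corner, flush on the fence, with the latch closed behind it (about 0.01 rad); a fingertip pressed briefly (about 25 N) on the finished strap nearest the fence on the way, with no visible shift.

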